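Shift the bench gearbox to the marked notch

ROBOT

A 6-joint arm with a two-finger parallel gripper is mounted at the origin on the work surface. World frame = base frame: x ahead of the robot, y to its left, z up, the work surface at z = 0. Lengths are in mm, angles in rad, forces in N, time in s.
With the tool pointing down it reaches from about 350 to 975 mm from the base axis. Payload 7.1 kg.
Tool frame: the origin (TCP) lies at the very end of the fingers, on their centre line; the grasp point (between the pads) lies 19 mm behind it (ctrl.grasp_offset is the distance from the TCP to the grasp point, in mm); z points along the fingers, y is the line along which they close (so a half turn about z gives the same grasp; the last joint's range is limited). The gripper opens to 88 mm and grips with 3 to 60 N. Pads are 20 mm wide; open, the fingers measure 115 mm over their backs; the gripper's body (75 mm by 178 mm) begins 61 mm behind the grasp point.
Start: joints at [-1.135, 0.423, 1.63, -0, 1.089, -0.019], TCP at [274.566, -561.443, 222.675] pointing down, gripper open.
Joint ranges: [-3, 3], [-0.9, 2.11], [0.09, 2.58], [-1.31, 4.45], [0.11, 2.69], [-2.54, 2.54]. Speed limits (rad/s): [2.39, 2.39, 3.01, 3.14, 3.14, 3.14].

INTERFACE

Orientations are given as a rotation vector (axis times angle).
In Python, from workcell import ctrl, viewer, ticket, models gives the robot as it stands.
- The arm moves only by the tool play_rows, never from a script. Its arguments are lists of equal length, an entry for each row: "dp": the shift along the world's x, y, z in mm, a list of three; "yaw": the turn about the world's z in degrees. In form: {"dp": [[tx, ty, tz], ...], "yaw": [yaw, ...]}. A call has 1 to 8 rows; each row shifts and turns the commanded pose from where the row before left it; what a row does not reach is not made up. A row lasts 1/12 s, in which the tool goes at most 41.7 mm and 7.16 degrees, less where a joint would pass 70% of its speed; a pose out of reach is approached as far as the arm can. A call is refused whole if a number of a shift passes 41.7 or a number of a turn 7.16, either way. A call with a gripper value outside its range is refused whole. "gripper" is the closure, from 0 (fully open) to 1 (shut), set as the call begins (left out, the last holds). The fingers move at their own pace and stop on an object; the grip force is fixed at half the most. Time passes only in rows, so rows that do not move let the fingers close. It gives the time, the measured TCP pose, the force, the opening and the grip force at its end, in the units of the state.
- ctrl.get_obs(): the state, without advancing time (a new reading comes with each control period).
- viewer.get_image(name): name is "scene" or "top" or "wrist"; returns a dict with "pixels" (480x640x3 uint8, red, green, blue), "range_z" (480x640 float32, mm along the optical axis (not along the pixel's ray), 0 where there is no reading), "fx", "fy", "cx", "cy" (pixels), "dist_coeffs" ([k1, k2, p1, p2, k3] as OpenCV has them; the pictures are not rectified), "T" (4x4, takes a point from camera to world coordinates); the wrist camera has in their place "hand_eye" (4x4, takes a point from camera to tool coordinates, whose origin is the TCP and whose axes are the flange's). Camera axes: x right, y up, looking along -z (the intrinsics and any distortion apply to the point x, -y, -z); pixel columns grow to the right and rows downward; lengths in mm; the calibration is good to about 2 mm. A picture is of the moment at which its call begins: read the wrist's pose just before it.
- ticket.close_job(): hands the job in; it is judged then, once.
Trained networks look in a picture, given as the dict that the camera call returned (one of the last four; its "shot" number tells which), for a name from the list of things; names that differ only in an ending like _2 or _b are one class to them, and where a whole thing is asked for, a point or a joint stands for the part that bears it (a point fixed in the world has none). Each returns a list of dicts, best first, with "conf" (0 to 1); they miss things now and then, are a little off and sometimes report something else, mostly with a low value. They report only what shows in the picture. A call takes as long as a camera call.
- models.look_for(picture, name): "bbox" ([centre column, centre row, width, height] in pixels, round what is visible of it).
- models.landmark_of(picture, name): "location" ([column, row] in pixels: a listed point, or the origin of a listed thing).
The state is a dict: "t": time; "qpos": joint angles; "qvel": joint speeds; "joint_torque": joint torques, N m; "ee_pos": TCP position; "orientation": TCP orientation; "ft_force": force on the tool from outside, world axes, zero at the start; "moment": the same for the moment, N m; "width": finger opening in mm; "grasp_force": force on a finger pad.
Only numpy, scipy, OpenCV 4.12 (cv2) and the standard library are available. Lean on these libraries where they do the work, as an engineer would, in place of code of your own. Each camera call takes 0.05 s, during which the arm holds its last target. There are 200 camera calls.

TASK

On the gearbox with the orange selector knob, pull the knob up against its spring out of the middle notch, turn it until its pointer faces the green magnet, and let it snap fully down into the notch there. Then let go of it. Do not operate the blue knob of the other gearbox.

Things in the scene. Friction and masses are not known exactly. Their poses are not given: they have to be found in the camera images.
- orange_grip (a point): Centre of the orange knob's upright wing, where it is pinched from above, on its upright turning axis. Wing 62 mm long (x), 16 thick (y), 44 high: top 20 mm above this point, lower edge 24 below. With the knob down, a collar (radius 26 mm) lies 30 mm below the point, notch teeth 29 mm. x runs along the wing to the pointer end (white stripe; tip 50 mm from the axis), z up.
- orange_pull (a joint): How far the orange knob is pulled up (m): 0 fully down in a notch, 0.013 clear of the notch walls, 0.022 hard stop. The spring pulls it down with 7 N at 0, 12 N at 0.020. It turns only while pulled up, 70 degrees either way of the middle notch where it starts. The other notches lie 60 degrees left and right; let go within 10 degrees of one, it drops in and centres itself.
- green_mark: Green magnet disc, 16 mm across, 6 thick, on the round deck (radius 73 mm, 80 mm above the bench) of the orange knob's grey gearbox, which is fixed to the bench. It lies 63 mm from the knob's axis, just outside the wanted notch, left or right of the middle. Origin at the centre of its underside. A like black magnet marks the opposite notch, not wanted.
- blue_grip (a point): The same point on the blue knob of the other gearbox, which has the same shape and size but no magnets. Its knob is to be left down in its notch.

How it is judged:
By the outcome, as a careful person would: the job done as asked, in the order asked, and still so for the second after the job is handed in, with the robot touching nothing.
It also fails if it takes over 32 s, if anything falls off the work surface, if the arm or the gripper's body presses on something with over 40 N, if the wrist force passes 120 N, or if a joint passes its speed limit or range.

## Working session

There is one attempt and no reset: what is moved stays moved. The work goes in short steps, Python scripts to look and compute and a tool call to move; the robot and the scene stay as the last step left them, time stands still between calls to the robot, and variables do not carry over. Pictures are saved under pics/ and viewed, at most 10 in all, crops included, and the job is handed in when it is done.

Besides the shell and the picture viewer there is one more tool, called after "Request:" by a JSON object that holds its "api" and its "payload", one argument or row to a line. play_rows: Moves the arm, as the interface text tells. Its arguments: {"type":"object","properties":{"dp":{"type":"array"},"yaw":{"type":"array"},"gripper":{"type":"number"}},"required":["dp","yaw"]}

```bash
mkdir -p pics; cat > h.py <<'E'
import numpy as np, cv2
from scipy.spatial.transform import Rotation as R
from workcell import ctrl, viewer, ticket, models
def shot(n):
    o=ctrl.get_obs(); p=viewer.get_image(n)
    if n=="wrist":
        T=np.eye(4);T[:3,:3]=R.from_rotvec(o["orientation"]).as_matrix();T[:3,3]=o["ee_pos"]
        p["Tw"]=T@np.array(p["hand_eye"])
    else: p["Tw"]=np.array(p["T"])
    return p
def ray(p,uv):
    K=np.array([[p["fx"],0,p["cx"]],[0,p["fy"],p["cy"]],[0,0,1.]])
    x,y=cv2.undistortPoints(np.array([[uv]],float),K,np.array(p["dist_coeffs"],float))[0,0]
    return np.array([x,-y,-1.])
def at_z(p,uv,z):
    d=p["Tw"][:3,:3]@ray(p,uv);o=p["Tw"][:3,3]
    return o+d*(z-o[2])/d[2]
def depth(p,uv):
    c,r=int(round(uv[0])),int(round(uv[1]))
    w=p["range_z"][max(r-2,0):r+3,max(c-2,0):c+3];w=w[w>0]
    return (p["Tw"]@np.append(ray(p,uv)*np.median(w),1))[:3] if w.size else None
def save(p,f): cv2.imwrite(f,np.ascontiguousarray(p["pixels"][:,:,::-1]))
E
python3 - <<'E'
from h import *
np.set_printoptions(precision=1,suppress=True)
o=ctrl.get_obs();print(o["t"],o["orientation"],o["ee_pos"],o["ft_force"])
ims=[]
for n in ["top","scene"]:
    p=shot(n);ims.append(p["pixels"]);save(p,f"pics/{n}0.png")
    for k in ["orange_grip","green_mark","blue_grip"]:
        for d in models.landmark_of(p,k)[:2]:
            print(n,k,d["conf"],d["location"],depth(p,d["location"]),at_z(p,d["location"],80 if k=="green_mark" else 113))
E
```

```text
0.0 [-3.1 -0.7  0. ] [ 274.4 -561.   221.9] [ 0.4 -0.3 -0.1]
top orange_grip 0.8 [455.9, 288.8] [ 482.4 -193.3  141.7] [ 481.3 -199.9  113. ]
top green_mark 0.64 [406.0, 276.7] [ 495.8 -134.7   85.4] [ 495.7 -135.5   80. ]
top blue_grip 0.88 [208.9, 276.3] [491.2 136.1 140.3] [490.5 141.  113. ]
scene orange_grip 0.78 [198.3, 199.2] [ 493.4 -191.9  141. ] [ 471.6 -198.6  113. ]
scene green_mark 0.39 [242.1, 226.0] [ 503.8 -136.6   83.5] [ 501.4 -137.1   80. ]
scene blue_grip 0.56 [430.9, 194.1] [505.8 137.3 139.9] [485.5 145.7 113. ]
```

View pics/top0.png

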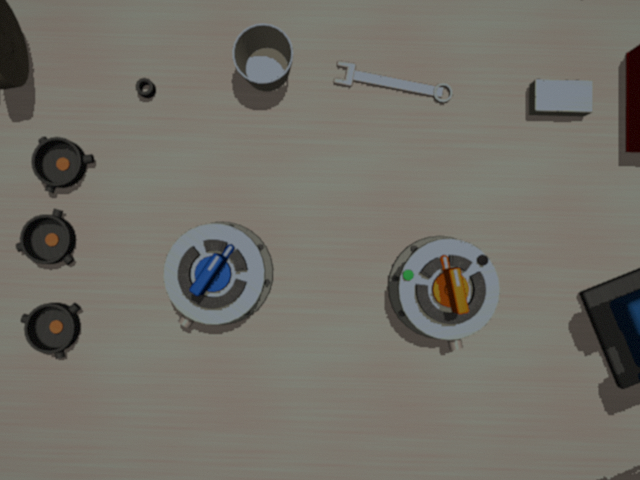

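View pics/scene0.png

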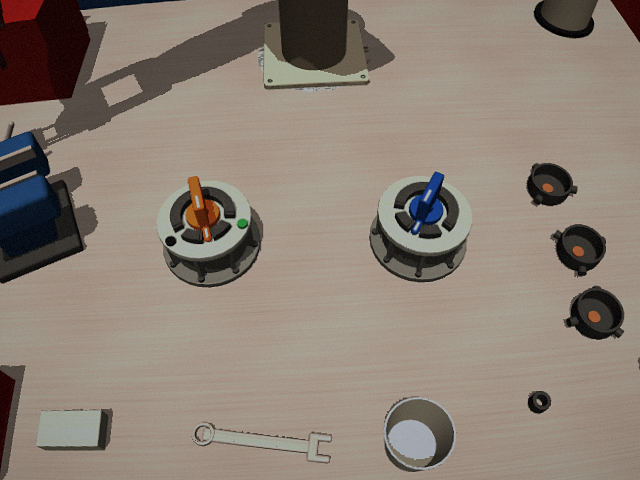

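Top view: the orange knob is at about (456,289) with its pointer up the image (445,258). The green magnet is at (408,275), left of the pointer as seen from the base, and the black one at (482,260). That means a counter-clockwise turn of about 60°. Next I'll measure the wing axis.

```bash
cat > wing.py <<'E'
from h import *
np.set_printoptions(precision=1,suppress=True)
def wing(p,lo=130,hi=165,u0=None):
    hsv=cv2.cvtColor(np.ascontiguousarray(p["pixels"]),cv2.COLOR_RGB2HSV)
    m=(hsv[...,0]>3)&(hsv[...,0]<25)&(hsv[...,1]>170)&(hsv[...,2]>40)
    P=[]
    for r,c in zip(*np.nonzero(m)):
        d=p["range_z"][r,c]
        if d>0:
            q=(p["Tw"]@np.append(ray(p,(c,r))*d,1))[:3]
            if lo<q[2]<hi and np.hypot(q[0]-482,q[1]+195)<60:P.append(q)
    P=np.array(P)
    if len(P)<10: return None
    (c,s,a)=cv2.minAreaRect(P[:,:2].astype(np.float32))
    e=np.linalg.eigh(np.cov(P[:,:2].T))[1][:,1]; e*=np.sign(e[0])
    return len(P),np.percentile(P[:,2],[50,90]),P.mean(0),np.array(c),s,np.degrees(np.arctan2(e[1],e[0]))
E
python3 - <<'E'
from wing import *
for n in ["top","scene"]:
    p=shot(n);print(n,wing(p))
    for k in ["orange_grip","green_mark"]:
        for d in models.landmark_of(p,k)[:1]: print(k,at_z(p,d["location"],120 if k[0]=="o" else 80))
M=R.from_rotvec(ctrl.get_obs()["orientation"]).as_matrix();print(M)
E
```

```text
top (497, array([140.6, 142.6]), array([ 477. , -196.2,  140.1]), array([ 480.7, -196.6]), (61.6048698425293, 16.759748458862305), np.float64(14.60603675853914))
orange_grip [ 477.1 -197.1  120. ]
green_mark [ 501.7 -137.4   80. ]
scene (364, array([140.1, 141.6]), array([ 483.6, -196.2,  139.4]), array([ 480.5, -197.5]), (63.27029037475586, 16.517990112304688), np.float64(11.846869646911891))
orange_grip [ 477.4 -199.7  120. ]
green_mark [ 496.9 -138.7   80. ]
[[ 0.9  0.4 -0. ]
 [ 0.4 -0.9 -0. ]
 [-0.  -0.  -1. ]]
```

Request:
{"api": "play_rows", "payload": {
  "dp": [
    [0,0,30],
    [5,8,20],
    [15,25,0],
    [15,26,0],
    [15,26,0],
    [15,26,0],
    [15,26,0],
    [15,26,0]
  ],
  "yaw": [0,0,-2,-2,-2,-2,-2,-2],
  "gripper": 0
}}

```text
t: 1.37
ee_pos: [370.0, -397.2, 272.8]
orientation: [3.118, 0.381, 0.0]
ft_force: [0.1, 1.1, -0.3]
width: 87.5
grasp_force: 0.0
```

Request:
{"api": "play_rows", "payload": {
  "dp": [
    [16,28,0],
    [16,28,0],
    [16,28,0],
    [16,28,0],
    [16,28,0],
    [16,28,0],
    [13,28,0],
    [0,0,0]
  ],
  "yaw": [0,0,0,0,0,0,0,0]
}}

```text
t: 2.03
ee_pos: [480.2, -198.7, 272.8]
orientation: [-3.116, -0.39, -0.002]
ft_force: [-0.1, -0.6, -0.6]
width: 87.1
grasp_force: 0.0
```

```bash
cat > look.py <<'E'
from wing import *
o=ctrl.get_obs();M=R.from_rotvec(o["orientation"]).as_matrix()
print("t",o["t"],o["ee_pos"],"yaw",np.degrees(np.arctan2(M[1,0],M[0,0])),"q",o["qpos"],"F",o["ft_force"],o["moment"],"w",o["width"],o["grasp_force"])
E
python3 - <<'E'
from look import *
p=shot("wrist");save(p,"pics/w1.png");print(wing(p))
for k in ["orange_grip","green_mark"]:
    for d in models.landmark_of(p,k)[:1]: print(k,d,at_z(p,d["location"],120.5 if k[0]=="o" else 80))
E
```

```text
t 2.0333 [ 480.2 -198.7  272.8] yaw 14.265033379604999 q [-0.4  0.2  1.8  0.   1.1  0.9] F [-0.1 -0.6 -0.6] [0. 0. 0.] w 87.1221351040984 0.0
(1564, array([142.5, 143.6]), array([ 476.8, -196.7,  142.4]), array([ 479.2, -196.4]), (61.492862701416016, 15.968389511108398), np.float64(13.709595271413425))
orange_grip {'location': [316.8, 221.2], 'conf': 0.59} [ 478.8 -197.3  120.5]
green_mark {'location': [250.5, 172.0], 'conf': 0.86} [ 497.2 -136.1   80. ]
```

View pics/w1.png

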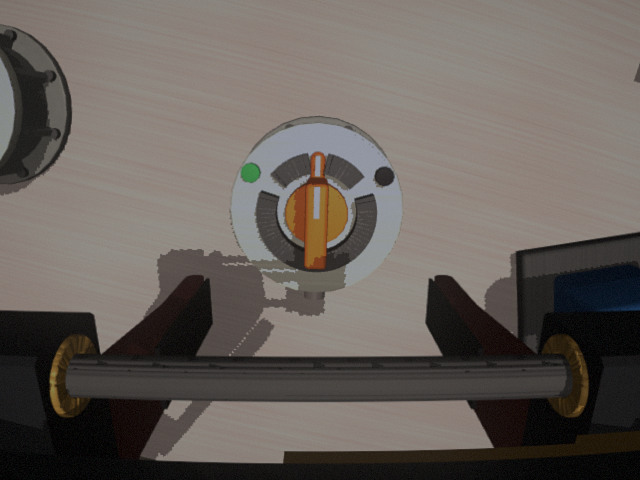

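The wrist view shows the wing upright at (317,220), parallel to the fingers. Green is at (250,172) on the left and black at (384,176) on the right. The knob centre is about (479.5,-197), so I'll go down and pinch.

Request:
{"api": "play_rows", "payload": {
  "dp": [
    [-0.5,1.7,-25],
    [0,0,-30],
    [0,0,-30],
    [0,0,-30],
    [0,0,-25],
    [0,0,-20],
    [0,0,-10],
    [0,0,0]
  ],
  "yaw": [0,0,0,0,0,0,0,0]
}}

```text
t: 2.85
ee_pos: [476.3, -201.3, 100.7]
orientation: [-3.116, -0.382, 0.006]
ft_force: [0.5, -0.4, -0.8]
width: 88.1
grasp_force: 0.0
```

Request:
{"api": "play_rows", "payload": {
  "dp": [
    [0,0,0],
    [0,0,0],
    [0,0,0],
    [0,0,0],
    [0,0,0],
    [0,0,0],
    [0,0,0],
    [0,0,0]
  ],
  "yaw": [0,0,0,0,0,0,0,0],
  "gripper": 1
}}

```text
t: 3.52
ee_pos: [478.1, -200.7, 102.9]
orientation: [3.118, 0.385, 0.0]
ft_force: [-0.9, -0.4, 0.5]
width: 37.8
grasp_force: 0.0
```

Request:
{"api": "play_rows", "payload": {
  "dp": [
    [0,0,0],
    [0,0,0],
    [0,0,0],
    [0,0,0],
    [0,0,0],
    [0,0,0]
  ],
  "yaw": [0,0,0,0,0,0]
}}

```text
t: 4.02
ee_pos: [476.9, -197.8, 102.6]
orientation: [-3.113, -0.382, 0.003]
ft_force: [-1.1, 14.6, 7.6]
width: 16.0
grasp_force: 30.0
```

```bash
python3 - <<'E'
from look import *
p=shot("wrist");print(wing(p,lo=110))
for k in ["orange_grip","green_mark"]:
    for d in models.landmark_of(p,k)[:1]: print(k,d,at_z(p,d["location"],120.5 if k[0]=="o" else 80))
save(p,"pics/w2.png")
o=ctrl.get_obs();print(o["ee_pos"],o["ft_force"],o["width"],o["grasp_force"])
E
```

```text
t 4.0167 [ 476.9 -197.8  102.6] yaw 13.987191984866694 q [-0.4  0.4  1.9  0.   0.8  0.9] F [-1.1 14.6  7.6] [2.9 0.2 0. ] w 15.98117872340632 29.983209371566772
(6130, array([142.4, 143.3]), array([ 489.2, -194.2,  140.3]), array([ 479.3, -195. ]), (33.17086410522461, 61.7573356628418), np.float64(13.873487499203222))
orange_grip {'location': [316.7, 312.1], 'conf': 0.89} [ 478.5 -196.6  120.5]
green_mark {'location': [195.0, 203.5], 'conf': 0.72} [ 497.6 -136.4   80. ]
[ 476.9 -197.8  102.6] [-1.3 15.5  8.5] 15.599653444270356 29.98300552368164
```

View pics/w2.png

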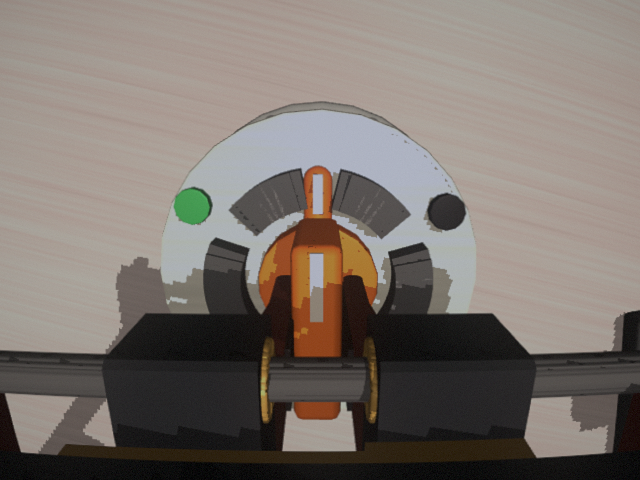

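Gripped squarely: width 16 mm, 30 N, wing between the pads at (316,310). The side load is 15 N, so I'll ease y a little and then pull up 17 mm.

Request:
{"api": "play_rows", "payload": {
  "dp": [
    [0,0.7,0],
    [0,0.7,2],
    [0,0,3],
    [0,0,4],
    [0,0,4],
    [0,0,4],
    [0,0,0],
    [0,0,0]
  ],
  "yaw": [0,0,0,0,0,0,0,0]
}}

```text
t: 4.83
ee_pos: [476.9, -197.5, 118.2]
orientation: [-3.115, -0.383, 0.004]
ft_force: [2.5, 6.2, -12.1]
width: 15.8
grasp_force: 30.0
```

```bash
python3 - <<'E'
from look import *
p=shot("wrist");print(wing(p,lo=110))
q=shot("top");print(wing(q));q=shot("scene");print(wing(q))
E
```

```text
t 4.8333 [ 476.9 -197.5  118.2] yaw 14.026634837948363 q [-0.4  0.4  1.9  0.   0.8  0.9] F [  2.5   6.2 -12.1] [ 1.2 -0.6 -0. ] w 15.849961928391336 29.98905211687088
(6246, array([157.8, 158.8]), array([ 489.5, -194.1,  155.1]), array([ 481. , -199.5]), (61.77849578857422, 36.11192321777344), np.float64(13.758689818790835))
(41, array([155.2, 157.7]), array([ 508. , -188. ,  151.5]), array([ 507.9, -190.1]), (5.039380073547363, 15.447690963745117), np.float64(-80.27702292075276))
(417, array([154.9, 156.9]), array([ 491.3, -194.5,  151. ]), array([ 484.1, -195.8]), (29.97555923461914, 55.823646545410156), np.float64(14.886319402260309))
```

The knob is up 15.4 mm, matching the spring force of 12 N. I'll lift 2 mm more and turn +60°.

Request:
{"api": "play_rows", "payload": {
  "dp": [
    [0,0,2],
    [0.1,0,0],
    [0.1,0,0],
    [0.1,-0.1,0],
    [0.1,-0.1,0],
    [0.1,-0.1,0],
    [0.1,-0.1,0],
    [0,0,0]
  ],
  "yaw": [0,3,5,5,5,5,5,2]
}}

```text
t: 5.65
ee_pos: [477.6, -198.8, 120.1]
orientation: [-2.907, -1.184, 0.002]
ft_force: [2.6, 2.2, -12.9]
width: 15.8
grasp_force: 30.0
```

```bash
python3 - <<'E'
from look import *
p=shot("wrist");print(wing(p,lo=110))
E
```

```text
t 5.65 [ 477.6 -198.8  120.1] yaw 44.31017173349308 q [-0.4  0.4  1.9  0.   0.8  0.4] F [  2.6   2.2 -12.9] [ 0.2 -0.5 -0.1] w 15.828955837945163 29.995369613170624
(7486, array([159.4, 160.6]), array([ 485.7, -189.5,  148.7]), array([ 482.5, -191.3]), (65.17900085449219, 52.48647689819336), np.float64(44.750712541444294))
```

Halfway, with the knob following and low side forces.

Request:
{"api": "play_rows", "payload": {
  "dp": [
    [0.1,-0.1,0],
    [0.1,-0.1,0],
    [0.1,-0.2,0],
    [0.1,-0.2,0],
    [0.1,-0.2,0],
    [0.1,-0.2,0],
    [0,0,0],
    [0,0,0]
  ],
  "yaw": [3,6,6,6,6,3,0,0]
}}

```text
t: 6.37
ee_pos: [479.0, -199.7, 120.5]
orientation: [-2.508, -1.889, -0.001]
ft_force: [3.7, 4.7, -12.4]
width: 15.9
grasp_force: 30.0
```

```bash
python3 - <<'E'
from look import *
p=shot("wrist");print(wing(p,lo=145));save(p,"pics/w3.png")
E
```

```text
t 6.3667 [ 479.  -199.7  120.5] yaw 73.98173779654789 q [-0.4  0.4  1.9  0.   0.8 -0.1] F [  3.7   4.7 -12.4] [ 0.7 -0.9 -0.1] w 15.868830297038578 29.995544850826263
(5935, array([160.2, 161.1]), array([ 481.2, -187.5,  159.4]), array([ 477.2, -194.9]), (61.37228012084961, 33.16284942626953), np.float64(74.03979309739783))
```

View pics/w3.png

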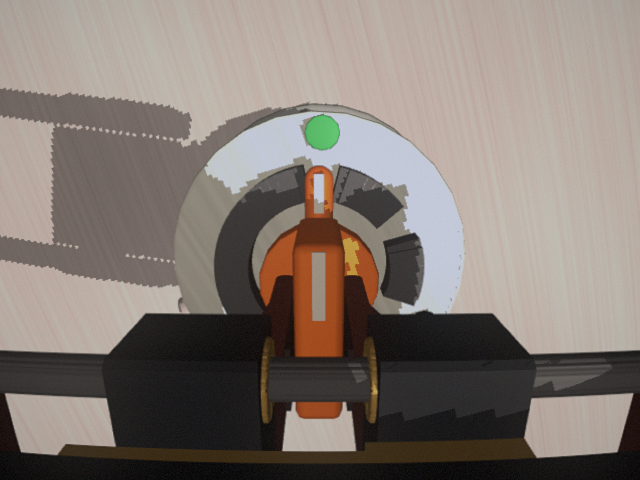

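The pointer (319,185) is in line with the green magnet (322,132). I'll lower it into the notch, then open the gripper.

Request:
{"api": "play_rows", "payload": {
  "dp": [
    [0,0,-3],
    [0,0,-4],
    [0,0,-4],
    [0,0,-4],
    [0,0,-1],
    [0,0,0]
  ],
  "yaw": [0,0,0,0,0,0]
}}

```text
t: 6.92
ee_pos: [479.0, -199.6, 104.6]
orientation: [-2.508, -1.889, -0.0]
ft_force: [2.5, 4.3, -8.3]
width: 15.6
grasp_force: 30.0
```

Request:
{"api": "play_rows", "payload": {
  "dp": [
    [0,0,0],
    [0,0,0],
    [0,0,0],
    [0,0,0],
    [0,0,0],
    [0,0,0],
    [0,0,0],
    [0,0,0]
  ],
  "yaw": [0,0,0,0,0,0,0,0],
  "gripper": 0
}}

```text
t: 7.58
ee_pos: [479.3, -200.8, 105.8]
orientation: [2.508, 1.892, 0.0]
ft_force: [-0.3, -0.3, -1.4]
width: 65.5
grasp_force: 0.0
```

```bash
python3 - <<'E'
from look import *
p=shot("wrist");print(wing(p,lo=132))
E
```

```text
t 7.5833 [ 479.3 -200.8  105.8] yaw 74.05254645236863 q [-0.4  0.4  1.9 -0.   0.8 -0.1] F [-0.3 -0.3 -1.4] [-0.1 -0.   0. ] w 65.5080287101765 0.0
(5405, array([142.5, 143.4]), array([ 481.4, -187.1,  142.1]), array([ 478.8, -195.9]), (61.120628356933594, 16.07545280456543), np.float64(74.0627775986905))
```

The wing top reads 142.5 again, the same as at the start with this camera, so the knob is fully down at 74°. I'll retreat straight up and verify.

Request:
{"api": "play_rows", "payload": {
  "dp": [
    [0,0,0],
    [0,0,0],
    [0,0,15],
    [0,0,25],
    [0,0,35],
    [0,0,35],
    [0,0,30],
    [0,0,10]
  ],
  "yaw": [0,0,0,0,0,0,0,0]
}}

```text
t: 8.3
ee_pos: [481.2, -201.6, 260.3]
orientation: [2.503, 1.888, 0.005]
ft_force: [0.6, -1.2, 0.5]
width: 88.3
grasp_force: 0.0
```

```bash
python3 - <<'E'
from look import *
p=shot("wrist");print(wing(p));save(p,"pics/w4.png")
E
```

```text
t 8.3 [ 481.2 -201.6  260.3] yaw 74.05826241323896 q [-0.4  0.2  1.8  0.   1.1 -0.1] F [ 0.6 -1.2  0.5] [-0.1 -0.1  0. ] w 88.25729390307035 0.0
(1715, array([142.5, 143.5]), array([ 478.4, -196.8,  142.4]), array([ 478.8, -196.2]), (61.30995178222656, 15.937986373901367), np.float64(74.30311222178186))
```

View pics/w4.png

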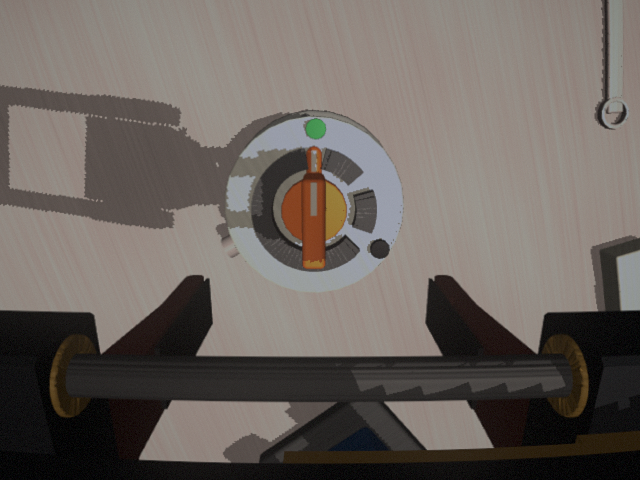

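The pointer (314,160) faces the green magnet (316,128). The knob is down and the gripper is clear.

```bash
python3 -c "
from workcell import ticket;print(ticket.close_job())"
```

```text
the job is handed in; nothing more can be done
None
```

The orange knob is fully down in the notch at the green magnet and released, I never touched the blue knob, and the job was handed in at about 8.3 s.

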